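# Refit the filter cover of a vacuum packing machine and lock its quarter-turn stud

## Robot

A 6-joint arm with a two-finger parallel gripper is mounted at the origin on the work surface. World frame = base frame: x ahead of the robot, y to its left, z up, the work surface at z = 0. Lengths are in mm, angles in rad, forces in N, time in s.
With the tool pointing down it reaches from about 400 to 825 mm from the base axis. Payload 7 kg.
Tool frame: the origin (TCP) lies on the centre line of the jaws, within the pads' length; the fingertips stand arm.tip_reach ahead of it and the grasp point (between the pads) lies 6 mm ahead of it (arm.tip_reach is the distance from the TCP to the fingertips, in mm); x points along the fingers, y is the direction in which the jaws open and shut, and the axes are right-handed (so a half turn about x gives the same grasp; the last joint's range is limited). The gripper opens to 88 mm and grips with 3 to 60 N. Pads are 19 mm wide; open, the fingers measure 130 mm over their backs; the gripper's body (78 mm by 193 mm) begins 47 mm behind the grasp point.
Start: joints at [1.454, 0.359, 0.012, 0, -1.224, -0.288], TCP at [265.845, 620.421, 251.561] pointing down, gripper open.
Joint ranges: [-3.07, 3.07], [-1.43, 2.12], [-1.02, 1.25], [-3.03, 1.67], [-3.05, -0], [-3.03, 3.03]. Speed limits (rad/s): [2.39, 2.39, 3.01, 3.14, 3.14, 3.14].

## Interface

Orientations are given as a unit quaternion [w, x, y, z].
In Python, from station import arm gives the robot as it stands.
- The arm moves only by the tool carry_out, never from a script. Its argument "commands" is a list of rows, each a list of 3 entries, a list of its own where there are three numbers: the turn, a rotation vector about the tool's x, y, z in degrees, then the shift along the tool's x, y, z in cm, then the closure, from 0 (fully open) to 1 (shut). A call has 1 to 10 rows; each row shifts and turns the commanded pose from where the row before left it, along the tool's axes as they then stand; what a row does not reach is not made up. A row lasts 1/12 s, in which the tool goes at most 41.7 mm and 7.16 degrees, less where a joint would pass 70% of its speed; a pose out of reach is approached as far as the arm can. A call with a gripper value outside its range is refused whole. The fingers move at their own pace and stop on an object; the grip force is fixed at half the most. Time passes only in rows, so rows that do not move let the fingers close. It gives the time, the measured TCP pose, the force and the opening at its end, in the units of the state.
- arm.get_obs(): the state, without advancing time (a new reading comes with each control period).
- arm.read_camera(name): name is "side" or "top" or "wrist"; returns a dict with "image" (400x640x3 uint8, blue, green, red), "camera_matrix" (3x3 intrinsics, pixels), "k1" (the pictures are not rectified: a ray, as slopes to the right and down, at radius r is drawn at 1 + k1 r^2 times it, then the intrinsics apply), "view" (4x4, takes a point from world to camera coordinates). Camera axes: x right, y down, z forward; pixel columns grow to the right and rows downward; lengths in mm; the calibration is good to about 2 mm. A picture is of the moment at which its call begins. There is no depth.
- arm.hand_in(): hands the job in, once; it reports no verdict.
The state is a dict: "clock": time; "joint_pos": joint angles; "qd": joint speeds; "tau": joint torques, N m; "tcp_pos": TCP position; "ee_rot": TCP orientation; "ft_force": force on the tool from outside, world axes, zero at the start; "torque": the same for the moment, N m; "gripper_width": finger opening in mm.
Only numpy, scipy, OpenCV 4.12 (cv2) and the standard library are available. Lean on these libraries where they do the work, as an engineer would, in place of code of your own. Each camera call takes 0.05 s, during which the arm holds its last target.

## Task

Put the filter cover back on the vacuum packing machine: carry it by the wing of its quarter-turn stud, set it into the open filter chamber in the machine's deck until its gasket lies flat on the deck all round, then press the stud down against its spring and turn it a quarter turn clockwise until its crossbar catches, and let go. Work by feel and do not force it: press slowly, only until you feel the stud stop, and never push or twist the cover against the machine with more than 20 N. Leave the other things where they stand.

Things in the scene. Friction and masses are not known exactly. Their poses are not given: they have to be found in the camera images.
- wing (a point): centre of the wing on the cover's stud: dark steel, 34 long (own y), 10 thick (own x), 24 tall, on a round flange 34 across whose top is 12 lower. Lift the cover by pinching the wing across its thickness, tips just above the flange. z up. Moves with the stud, which sinks up to 17 mm against a spring: 3 N plus 0.3 N per mm. Wing and cover axes agree at the start
- cover_seat (a point): centre of the gasket's underside on the loose metal cover (0.2 kg, 104 in x by 124 in y, 7 thick); 43.5 below the wing centre when the stud is up. Below it a hollow skirt 80 (x) by 100 (y), 36 deep, its last 8 tapered in by 3; at the start the cover stands on it on the bench, turned up to 46 degrees. Fits either way round
- opening (a point): centre of the open filter chamber in the machine's rear deck, at deck height (150 above the bench); 83 (own x) by 103 (own y), z up. A fitted cover has cover_seat here, its x parallel or opposite to this x. Below on the axis sits the keeper: a steel plate with a slot 10 wide, 38 long in y, that the stud's crossbar enters as the cover goes in
- crossbar (a point): centre of the stud's crossbar, 32 (along the wing) by 6 by 5 tall, inside the skirt, 30.5 below cover_seat. The keeper lets it turn only once the stud is pressed 2.5 to 14 mm: screw-set, not measured, unlike each time. A rigid floor stops it 1.5 mm deeper. Turned 90 degrees and let go it rises 2 mm into a 10 wide notch and is caught
- stud_turn (a joint): turn of the stud in the cover, rad: 0 at the start (crossbar and wing along the cover's long side), grows clockwise seen from above, stops at 1.64; caught at about 1.57
- machine: fixed stainless vacuum packing machine, 300 deep (x) by 420 wide (y); origin at the centre of its underside; its front (sloped lid with panel and black bar handle) faces -x. Flat deck 150 high from x = -30 to 150; the opening is at x = 60, y = 70 from the origin
- cover: the loose filter cover as a whole; origin at the centre of the foot of its skirt, 36 below cover_seat, z up
- old_filter: bystander, to be left alone: the used filter element: a paper cylinder with grey end caps, diameter 54, height 52, standing on the bench; origin at the centre of its underside
- weight: bystander, to be left alone: a knobbed steel test weight, diameter 38, height 48, standing on the other end of the machine's deck; origin at the centre of its underside
- amber1: bystander, to be left alone: amber bottle, diameter 48, height 105
- amber2: bystander, to be left alone: amber bottle, diameter 48, height 105
- jar: bystander, to be left alone: white jar, diameter 90, height 115
- driver: bystander, to be left alone: screwdriver lying on the bench, length 190
- dish: bystander, to be left alone: shallow steel dish, diameter 100, height 30
- oring: bystander, to be left alone: black rubber ring, diameter 60, 6 thick, lying on the machine's deck beside the opening
Mind the look-alikes: they are no part of the job. What is shaped like the cover but orange is not meant.

How it is judged (in metres and radians):
On the way, in this order (a step that is already met when the one before it is completed fails the run):
1. the cover lies flat on the deck in its opening with the stud not yet turned (z of cover_seat in the frame of opening below 0.002 m and horizontal distance between cover_seat and opening below 0.004 m and value of joint stud_turn below 0.2 rad), for 0.1 s.
2. the stud has been turned a quarter turn with the cover still down (z of cover_seat in the frame of opening below 0.002 m and value of joint stud_turn above 1.42 rad), for 0.1 s.
At the end, for the whole second after the job is handed in: the cover lies still and flat in its opening, gasket within 1.5 mm of the deck, centred within 4 mm, level within 0.02 rad, and the stud is turned at least 1.42 rad clockwise and caught, with nothing touching it (z of cover_seat in the frame of opening below 0.0015 m and horizontal distance between cover_seat and opening below 0.004 m and angle between cover's own z axis and vertical below 0.02 rad and value of joint stud_turn above 1.42 rad and linear speed of cover below 0.02 m/s).
It fails at once if cover, stud or crossbar forced against the machine with more than 20 N (contact force between cover and machine above 20 N).
It fails at once if a bystander is shifted by more than 20 mm (distance of any of old_filter, weight, amber1, amber2, jar, driver, dish, oring from where it was at the start of the episode above 0.02 m).
It also fails if it takes over 69 s, if anything falls off the work surface, if the arm or the gripper's body presses on something with over 40 N, if the wrist force passes 120 N, or if a joint passes its speed limit or range.

## Working session

There is one attempt and no reset: what is moved stays moved. The work goes in short steps, Python scripts to look and compute and a tool call to move; the robot and the scene stay as the last step left them, time stands still between calls to the robot, and variables do not carry over. Pictures are saved under pics/ and viewed, and the job is handed in when it is done.

Besides the shell and the picture viewer there is one more tool, called after "Emit:" as name(argument=value, ...), one argument or row to a line, values as JSON. carry_out: Moves the arm, as the interface text tells. Its arguments: {"type":"object","properties":{"commands":{"type":"array","items":{"type":"array"}}},"required":["commands"]}

```bash
ls; mkdir -p pics; cat > h.py <<'E'
from station import arm
import numpy as np, cv2
def snap(n,f):
    r=arm.read_camera(n); im=np.array(r["image"]); cv2.imwrite(f"pics/{f}.png",im)
    np.savez(f"pics/{f}.npz",im=im,K=r["camera_matrix"],k1=r["k1"],V=r["view"]); return r
def load(f):
    return np.load(f"pics/{f}.npz")
def ray(c,uv):
    K,k1,V=np.array(c["K"]),float(c["k1"]),np.array(c["V"])
    s=cv2.undistortPoints(np.array([[uv]],float),K,np.array([k1,0,0,0,0.]))[0,0]
    R,t=V[:3,:3],V[:3,3]; return -R.T@t, R.T@np.array([s[0],s[1],1])
def atz(c,uv,z):
    o,d=ray(c,uv); return o+d*(z-o[2])/d[2]
def proj(c,P):
    V=np.array(c["V"]); p=cv2.projectPoints(np.array(P,float).reshape(-1,3),cv2.Rodrigues(V[:3,:3])[0],V[:3,3],np.array(c["K"]),np.array([float(c["k1"]),0,0,0,0.]))[0]
    return p[:,0]
E
python3 - <<'E'
from h import *
for n in ["top","side","wrist"]:
    r=snap(n,n+"0"); print(n,np.round(r["camera_matrix"],1).tolist(),r["k1"],np.round(r["view"],3).tolist())
print(arm.get_obs(),arm.tip_reach)
E
```

```text
pics
top [[487.4, 0.0, 323.4], [0.0, 487.4, 197.1], [0.0, 0.0, 1.0]] 0.04282779228879991 [[0.008, -1.0, 0.005, 9.711], [-0.986, -0.009, -0.169, 479.691], [0.169, -0.003, -0.986, 1531.277], [0.0, 0.0, 0.0, 1.0]]
side [[462.9, 0.0, 323.9], [0.0, 462.9, 203.2], [0.0, 0.0, 1.0]] -0.11765323993236505 [[0.946, -0.326, -0.007, -454.485], [-0.215, -0.609, -0.763, 210.041], [0.244, 0.723, -0.646, 1463.301], [0.0, 0.0, 0.0, 1.0]]
wrist [[312.5, 0.0, 316.1], [0.0, 312.5, 194.4], [0.0, 0.0, 1.0]] -0.030215764324826665 [[-0.394, -0.919, 0.002, 673.43], [-0.879, 0.377, 0.293, -36.999], [-0.27, 0.113, -0.956, 391.137], [0.0, 0.0, 0.0, 1.0]]
{'clock': 0.15, 'joint_pos': array([ 1.45405723e+00,  3.59235829e-01,  1.12904771e-02, -2.69203979e-04,
       -1.22407797e+00, -2.88086086e-01]), 'qd': array([ 0.00019212, -0.00335937,  0.00345699,  0.00215099, -0.00037757,
       -0.00064792]), 'tau': array([-5.43012266e-04, -5.83274925e+01,  2.93290669e+01,  7.00113371e+00,
        8.80835170e-03, -1.05875831e-04]), 'tcp_pos': array([265.7489198 , 620.1339037 , 250.83574853]), 'ee_rot': array([ 0.14174381, -0.69261209,  0.14262356,  0.69271618]), 'ft_force': array([-0.43544345, -0.9939928 ,  0.88676928]), 'torque': array([-0.01599818,  0.0022883 , -0.00922686]), 'gripper_width': 87.60626916582373} 25.0
```

```bash
sleep 1
```

```text
(no output)
```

View pics/top0.png

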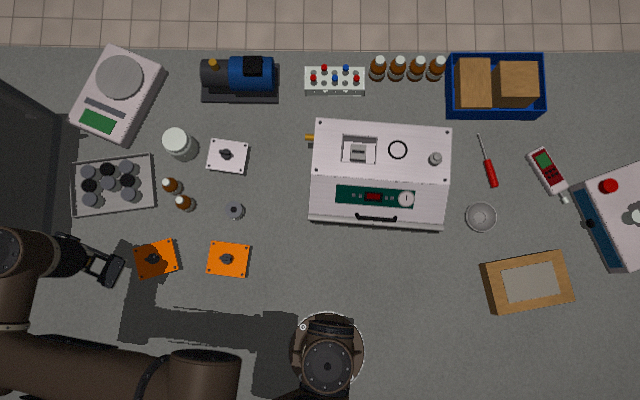

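View pics/side0.png

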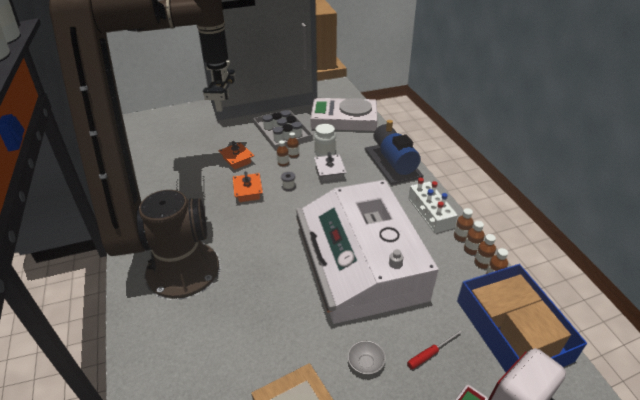

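View pics/wrist0.png

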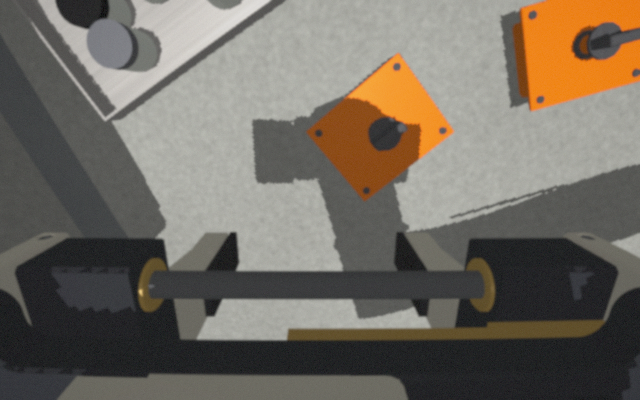

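Candidates for the cover: the metal plate with a wing at top-view (228,155), the orange one at (156,258) and the orange one at (228,258). The description says metal, not orange, so I choose (228,155). I'll check it in a close crop.

```bash
python3 - <<'E'
from h import *
a=load("top0")["im"]
cv2.imwrite("pics/c1.png",cv2.resize(a[125:185,190:270],None,fx=10,fy=10,interpolation=cv2.INTER_CUBIC))
cv2.imwrite("pics/c2.png",cv2.resize(a[110:235,300:460],None,fx=5,fy=5,interpolation=cv2.INTER_CUBIC)[:600])
b=load("side0")["im"]
cv2.imwrite("pics/c3.png",cv2.resize(b[140:240,290:410],None,fx=6,fy=6,interpolation=cv2.INTER_CUBIC))
E
```

```text
(no output)
```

View pics/c1.png

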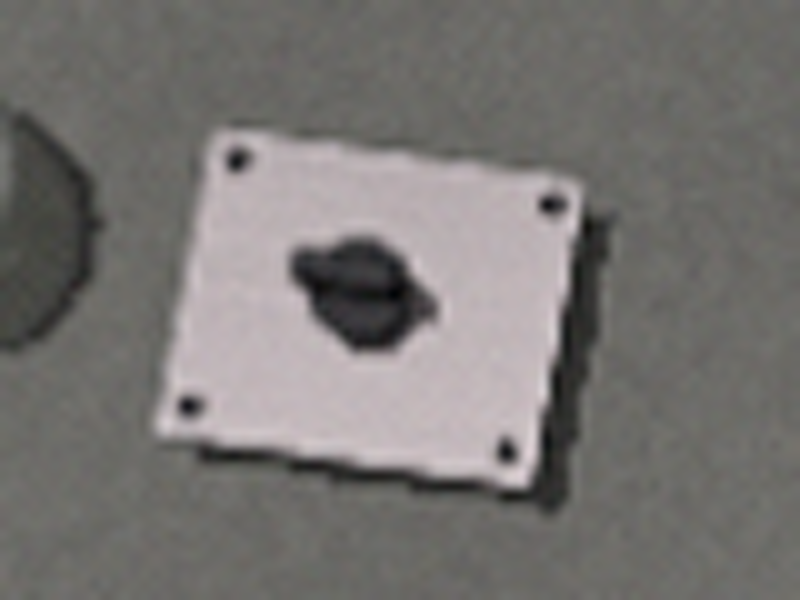

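View pics/c2.png

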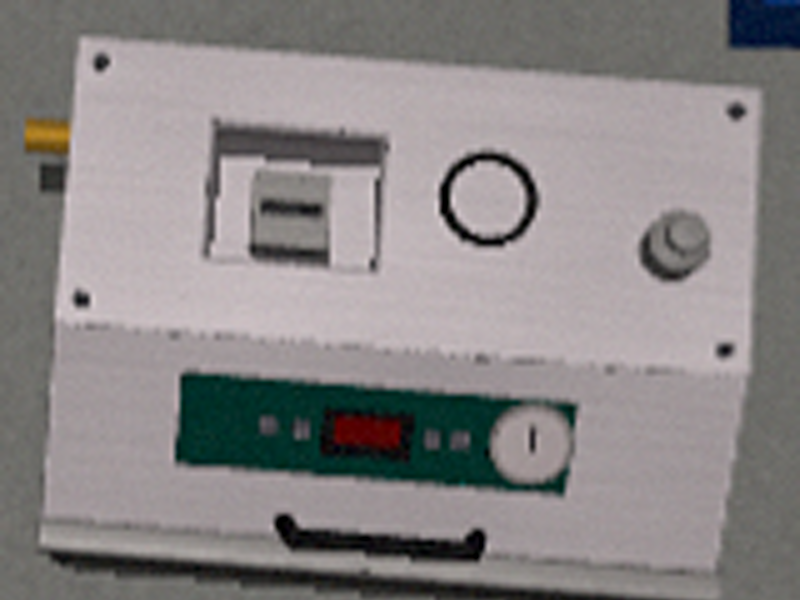

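View pics/c3.png

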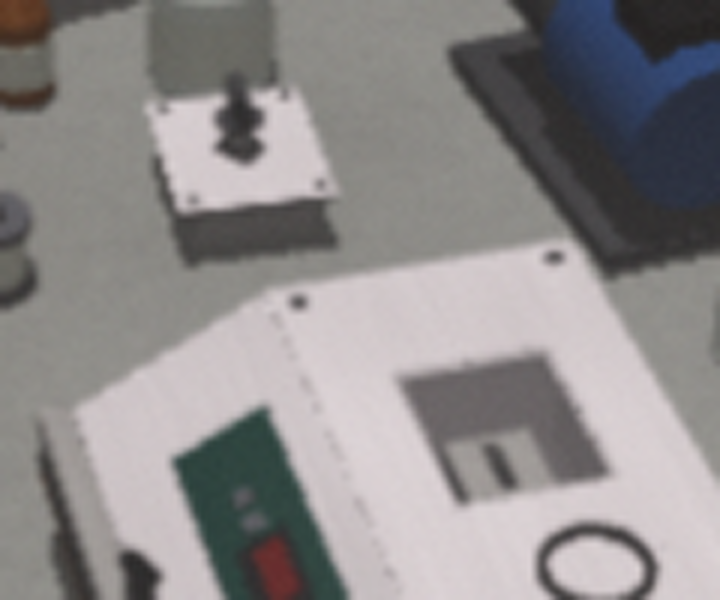

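The crop confirms a light metal plate with a dark wing, top-view corners about (211.8,138), (248,143), (243,174) and (205.8,168.7). The opening is at about (343–377, 134–164).

```bash
python3 - <<'E'
from h import *
c=load("top0"); s=load("side0")
def un(p,f,o): return (np.array(p)+.5)/f-.5+np.array(o)
def rep(c,pts,f,o,z,lab):
    P=np.array([atz(c,un(p,f,o),z)[:2] for p in pts]); print(lab,np.round(P,1).tolist(),"mean",P.mean(0).round(1))
    for i in range(len(P)):
        d=P[(i+1)%len(P)]-P[i]; print("  ",np.linalg.norm(d).round(1),np.degrees(np.arctan2(d[1],d[0])).round(1))
rep(c,[(218,130),(582,180),(533,490),(158,437)],10,(190,125),43,"cover")
rep(c,[(238,160),(553,203),(507,452),(189,405)],10,(190,125),43,"screws")
rep(c,[(214,119),(389,137),(376,270),(207,257)],5,(300,110),150,"open")
rep(c,[(101,62),(737,110),(725,349),(81,298)],5,(300,110),150,"deckscrews")
rep(c,[(78,37),(763,90)],5,(300,110),150,"deckback")
rep(s,[(400,378),(548,352),(610,472),(462,505)],6,(290,140),150,"open side")
rep(s,[(150,106),(295,88),(340,197),(180,212)],6,(290,140),43,"cover side")
rep(s,[(165,108),(285,93),(320,185),(194,200)],6,(290,140),43,"screws side")
rep(s,[(298,301),(554,257)],6,(290,140),150,"deckscrews side")
E
```

```text
cover [[673.9, 382.5], [658.3, 263.1], [554.3, 275.5], [570.7, 397.3]] mean [614.3 329.6]
   120.4 -97.4
   104.7 173.2
   122.8 82.3
   104.3 -8.1
screws [[663.8, 375.6], [650.4, 272.3], [566.8, 284.4], [581.4, 387.8]] mean [615.6 330. ]
   104.1 -97.4
   84.5 171.8
   104.4 82.0
   83.3 -8.4
open [[659.4, -42.5], [648.8, -149.6], [565.2, -140.9], [572.4, -38.4]] mean [611.5 -92.8]
   107.7 -95.6
   84.1 174.1
   102.8 86.0
   87.0 -2.7
deckscrews [[695.1, 27.1], [667.5, -362.6], [518.1, -350.5], [546.3, 37.9]] mean [ 606.7 -162. ]
   390.7 -94.0
   150.0 175.4
   389.4 85.8
   149.2 -4.1
deckback [[710.9, 41.4], [680.3, -378.9]] mean [ 695.6 -168.7]
   421.4 -94.2
   421.4 85.8
open side [[575.7, -43.8], [658.9, -50.3], [649.0, -148.9], [567.9, -146.4]] mean [612.9 -97.4]
   83.5 -4.4
   99.1 -95.7
   81.2 178.3
   102.9 85.7
cover side [[575.6, 390.4], [674.6, 377.9], [658.5, 252.2], [556.7, 271.2]] mean [616.4 322.9]
   99.7 -7.2
   126.8 -97.3
   103.5 169.4
   120.7 81.0
screws side [[584.3, 384.8], [666.1, 374.5], [651.1, 268.6], [569.3, 280.4]] mean [617.7 327.1]
   82.4 -7.1
   107.0 -98.1
   82.6 171.8
   105.5 81.8
deckscrews side [[547.5, 35.7], [696.7, 24.9]] mean [622.1  30.3]
   149.6 -4.1
   149.6 175.9
```

```bash
cat >> h.py <<'E'
from scipy.spatial.transform import Rotation as Ro
def pose():
    o=arm.get_obs(); q=o["ee_rot"]; return np.array(o["tcp_pos"]),Ro.from_quat([q[1],q[2],q[3],q[0]]).as_matrix(),o
def go(p,yaw):
    """yaw = world angle (deg) of tool y, tool x down. print turn (rotvec deg) then shift (cm) after turn"""
    P,R,o=pose(); y=np.array([np.cos(np.radians(yaw)),np.sin(np.radians(yaw)),0]); x=np.array([0,0,-1.])
    T=np.column_stack([x,y,np.cross(x,y)])
    rv=np.degrees(Ro.from_matrix(R.T@T).as_rotvec()); sh=T.T@(np.array(p)-P)/10
    cy=np.degrees(np.arctan2(R[1,1],R[0,1]))
    print("t",round(o["clock"],2),"P",P.round(1),"yaw",cy.round(2),"tilt",np.degrees(np.arccos(-R[2,0])).round(2),"w",round(o["gripper_width"],1),"q",np.round(o["joint_pos"],2),"F",np.round(o["ft_force"],1),"M",np.round(o["torque"],2))
    print("turn deg",rv.round(2),"shift cm",sh.round(2))
E
python3 - <<'E'
from h import *
go((616,328,200),-8); go((616,328,200),172)
P,R,o=pose(); print(R.round(3))
V=np.array(load("wrist0")["V"]); C=-V[:3,:3].T@V[:3,3]; print("cam in tool",(R.T@(C-P)).round(1), (R.T@V[:3,:3].T).round(3))
E
```

```text
t 0.15 P [265.7 620.1 250.8] yaw -113.2 tilt 0.07 w 87.6 q [ 1.45  0.36  0.01 -0.   -1.22 -0.29] F [-0.4 -1.   0.9] M [-0.02  0.   -0.01]
turn deg [-1.052e+02  6.000e-02 -6.000e-02] shift cm [ 5.08 38.75 24.05]
t 0.15 P [265.7 620.1 250.8] yaw -113.2 tilt 0.07 w 87.6 q [ 1.45  0.36  0.01 -0.   -1.22 -0.29] F [-0.4 -1.   0.9] M [-0.02  0.   -0.01]
turn deg [ 7.48e+01 -5.00e-02 -6.00e-02] shift cm [  5.08 -38.75 -24.05]
[[-0.    -0.394 -0.919]
 [-0.001 -0.919  0.394]
 [-1.     0.001 -0.   ]]
cam in tool [-132.7    0.6  -78.9] [[-0.001 -0.293  0.956]
 [ 1.     0.     0.001]
 [-0.     0.956  0.293]]
```

Emit:
carry_out(
  commands=[
    [[0, 0, 0], [0, 1.1, -3.6], 0],
    [[0, 0, 0], [0, 1.1, -3.6], 0],
    [[0, 0, 0], [0, 1.1, -3.6], 0],
    [[0, 0, 0], [0, 1.1, -3.6], 0],
    [[0, 0, 0], [0, 1.1, -3.6], 0],
    [[0, 0, 0], [0, 1.1, -3.6], 0],
    [[0, 0, 0], [0, 1.1, -3.6], 0],
    [[0, 0, 0], [0, 1.1, -3.6], 0],
    [[0, 0, 0], [0, 1.1, -3.6], 0],
    [[0, 0, 0], [0, 1.1, -3.6], 0],
  ],
)

```text
clock: 0.98
tcp_pos: [554.5, 376.1, 251.4]
ee_rot: [0.142, -0.693, 0.142, 0.693]
ft_force: [1.0, 0.3, -0.5]
gripper_width: 87.3
```

Emit:
carry_out(
  commands=[
    [[7, 0, 0], [0, 0, 0], 0],
    [[7, 0, 0], [0, 0, 0], 0],
    [[7, 0, 0], [0, 0, 0], 0],
    [[7, 0, 0], [0, 0, 0], 0],
    [[7, 0, 0], [0, 0, 0], 0],
    [[7, 0, 0], [0, 0, 0], 0],
    [[7, 0, 0], [0, 0, 0], 0],
    [[7, 0, 0], [0, 0, 0], 0],
    [[7, 0, 0], [0, 0, 0], 0],
    [[7, 0, 0], [0, 0, 0], 0],
  ],
)

```text
clock: 1.82
tcp_pos: [553.3, 377.4, 251.1]
ee_rot: [0.515, -0.484, 0.515, 0.484]
ft_force: [-0.1, -0.3, 0.8]
gripper_width: 87.6
```

```bash
python3 - <<'E'
from h import *
go((616.6,328.5,200),171.9)
E
```

```text
t 1.82 P [553.3 377.4 251.1] yaw 176.46 tilt 0.04 w 87.6 q [ 0.89  0.35 -0.   -0.   -1.22 -0.95] F [-0.1 -0.3  0.8] M [ 0.12 -0.09 -0.03]
turn deg [ 4.56 -0.03 -0.03] shift cm [ 5.11 -6.96 -3.95]
```

Emit:
carry_out(
  commands=[
    [[4.5, 0, 0], [0, 0, 0], 0],
    [[0, 0, 0], [0.5, -3.5, -2.0], 0],
    [[0, 0, 0], [0.5, -3.5, -2.0], 0],
    [[0, 0, 0], [0, 0, 0], 0],
    [[0, 0, 0], [0, 0, 0], 0],
  ],
)

```text
clock: 2.23
tcp_pos: [618.5, 326.7, 240.1]
ee_rot: [0.532, -0.464, 0.534, 0.465]
ft_force: [-0.2, 0.2, -0.3]
gripper_width: 87.7
```

```bash
python3 - <<'E'
from h import *
snap("wrist","w1"); go((616.6,328.5,200),171.9)
E
```

```text
t 2.28 P [617.8 327.6 240.6] yaw 172.2 tilt 0.08 w 87.3 q [ 0.77  0.41  0.06 -0.   -1.22 -0.9 ] F [-0.6  0.1 -0. ] M [ 0.09 -0.06  0.02]
turn deg [ 0.3  -0.06 -0.06] shift cm [4.06 0.13 0.07]
```

View pics/w1.png

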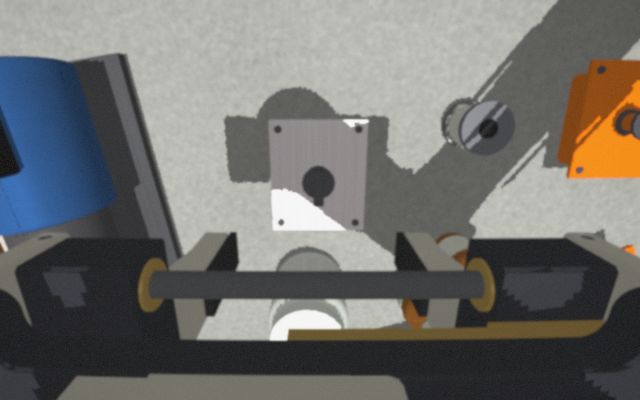

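The wrist view shows the cover below the jaws: screws at (277,129), (358,129), (351,222) and (281,222), wing near (318,183). The jar is behind it at (308,300).

```bash
python3 - <<'E'
from h import *
c=load("w1"); a=c["im"]
cv2.imwrite("pics/w1c.png",cv2.resize(a[110:240,255:385],None,fx=4.5,fy=4.5,interpolation=cv2.INTER_CUBIC))
g=cv2.cvtColor(a,cv2.COLOR_BGR2GRAY)
P=[]
for u,v in [(277,129),(358,129),(351,222),(281,222)]:
    w=g[v-5:v+6,u-5:u+6].astype(float); m=np.clip(np.median(w)-20-w,0,None); yy,xx=np.mgrid[-5:6,-5:6]
    q=(u+(m*xx).sum()/m.sum(),v+(m*yy).sum()/m.sum()); p=atz(c,q,43.); P.append(p[:2]); print(np.round(q,2),p.round(1))
P=np.array(P); print(P.mean(0)); 
for i in range(4):
    d=P[(i+1)%4]-P[i]; print(np.linalg.norm(d).round(1),np.degrees(np.arctan2(d[1],d[0])).round(2))
print("wing if there",proj(c,[[*P.mean(0),91.5],[*P.mean(0),67.5]]))
E
```

```text
[277.36 128.91] [650.4 271.3  43. ]
[358.31 128.91] [567.  282.8  43. ]
[354.34 222.14] [581.7 385.8  43. ]
[280.73 221.96] [664.4 374.1  43. ]
[615.89992579 328.50169916]
84.2 172.15
104.1 81.9
83.5 -8.05
103.8 -97.77
wing if there [[318.05440339 189.84210419]
 [317.8620937  183.28141356]]
```

View pics/w1c.png

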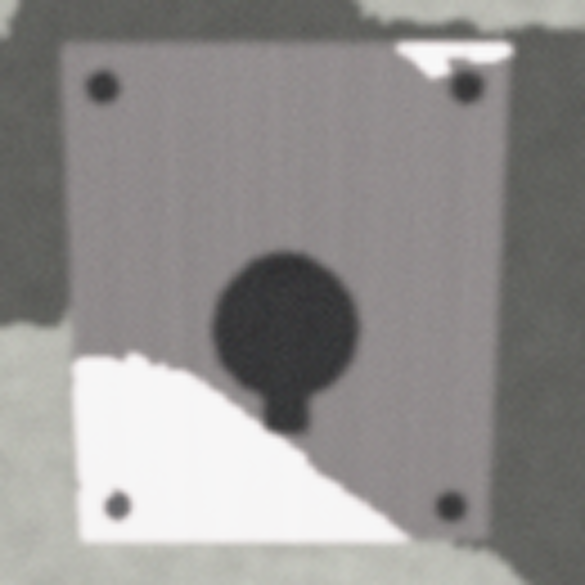

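Emit:
carry_out(
  commands=[
    [[0.2, 0, 0], [3.6, 0.16, 0.07], 0],
    [[0, 0, 0], [3.6, 0, 0], 0],
    [[0, 0, 0], [3.6, 0, 0], 0],
    [[0, 0, 0], [2.5, 0, 0], 0],
    [[0, 0, 0], [0, 0, 0], 0],
    [[0, 0, 0], [0, 0, 0], 0],
  ],
)

```text
clock: 2.78
tcp_pos: [615.1, 329.7, 107.9]
ee_rot: [0.532, -0.465, 0.534, 0.465]
ft_force: [0.7, 0.2, 0.8]
gripper_width: 87.5
```

```bash
python3 - <<'E'
from h import *
snap("wrist","w2"); go((616,328.5,95),172.)
E
```

```text
t 2.83 P [616.2 330.4 109.9] yaw 172.19 tilt 0.07 w 87.5 q [ 0.77  0.5  -0.1   0.   -0.97 -0.91] F [0.8 0.3 1.1] M [ 0.1  -0.11  0.03]
turn deg [0.19 0.02 0.07] shift cm [ 1.49 -0.   -0.19]
```

View pics/w2.png

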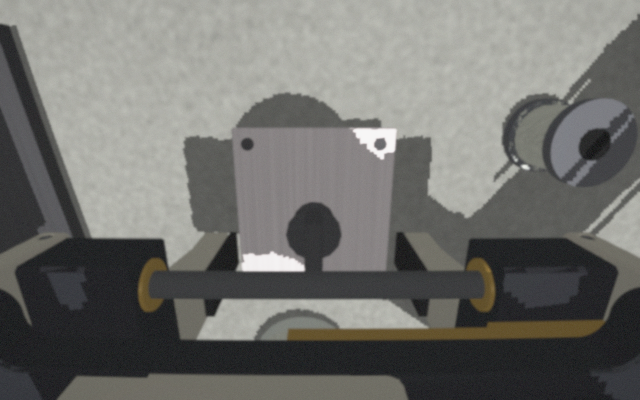

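The wing is between the jaws at about (314,240), well centred. I descend and close.

Emit:
carry_out(
  commands=[
    [[0.2, 0, 0], [1.3, 0, -0.15], 0],
    [[0, 0, 0], [0, 0, 0], 0.3],
    [[0, 0, 0], [0, 0, 0], 0.6],
    [[0, 0, 0], [0, 0, 0], 1],
    [[0, 0, 0], [0, 0, 0], 1],
    [[0, 0, 0], [0, 0, 0], 1],
    [[0, 0, 0], [0, 0, 0], 1],
    [[0, 0, 0], [0, 0, 0], 1],
    [[0, 0, 0], [0, 0, 0], 1],
    [[0, 0, 0], [0, 0, 0], 1],
  ],
)

```text
clock: 3.67
tcp_pos: [615.8, 327.9, 95.6]
ee_rot: [0.534, -0.463, 0.534, 0.463]
ft_force: [-0.2, -0.0, -0.1]
gripper_width: 33.2
```

```bash
python3 - <<'E'
from h import *
go((616,328.5,95),172.)
E
```

```text
t 3.67 P [615.8 327.9  95.6] yaw 171.9 tilt 0.0 w 33.2 q [ 0.77  0.52 -0.12  0.   -0.94 -0.91] F [-0.2 -0.  -0.1] M [ 0.13 -0.04  0.02]
turn deg [-0.1 -0.  -0. ] shift cm [ 0.06 -0.01  0.06]
```

Emit:
carry_out(
  commands=[
    [[0, 0, 0], [0, 0, 0], 1],
    [[0, 0, 0], [0, 0, 0], 1],
    [[0, 0, 0], [0, 0, 0], 1],
    [[0, 0, 0], [0, 0, 0], 1],
    [[0, 0, 0], [0, 0, 0], 1],
  ],
)

```text
clock: 4.08
tcp_pos: [615.7, 327.9, 95.4]
ee_rot: [0.534, -0.463, 0.534, 0.463]
ft_force: [0.5, -0.7, -1.8]
gripper_width: 9.8
```

Emit:
carry_out(
  commands=[
    [[0, 0, 0], [-0.5, 0, 0], 1],
    [[0, 0, 0], [-1.5, 0, 0], 1],
    [[0, 0, 0], [-3, 0, 0], 1],
    [[0, 0, 0], [-3, 0, 0], 1],
    [[0, 0, 0], [-3, 0, 0], 1],
    [[0, 0, 0], [-3, 0, 0], 1],
    [[0, 0, 0], [-3, 0, 0], 1],
    [[0, 0, 0], [-3, 0, 0], 1],
    [[0, 0, 0], [-1, 0, 0], 1],
    [[-4, 0, 0], [0, 0, 0], 1],
  ],
)

```text
clock: 4.92
tcp_pos: [616.7, 328.5, 309.8]
ee_rot: [0.52, -0.482, 0.516, 0.481]
ft_force: [0.1, 0.1, -3.3]
gripper_width: 9.6
```

```bash
python3 - <<'E'
from h import *
snap("side","s3");snap("wrist","w3"); go((612,-93,300),175.9)
E
```

```text
t 5.02 P [615.4 328.  305.8] yaw 175.98 tilt 0.05 w 9.9 q [ 0.77  0.37  0.15 -0.   -1.35 -0.84] F [-0.2 -0.1 -1.8] M [ 0.12  0.01 -0.03]
turn deg [ 0.08  0.04 -0.  ] shift cm [  0.58  -2.67 -42.01]
```

View pics/w3.png

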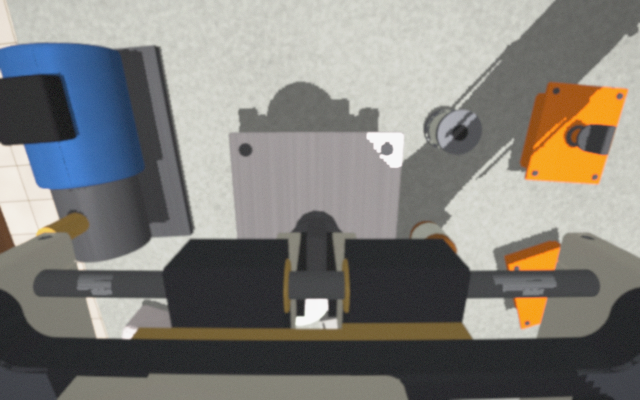

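View pics/s3.png

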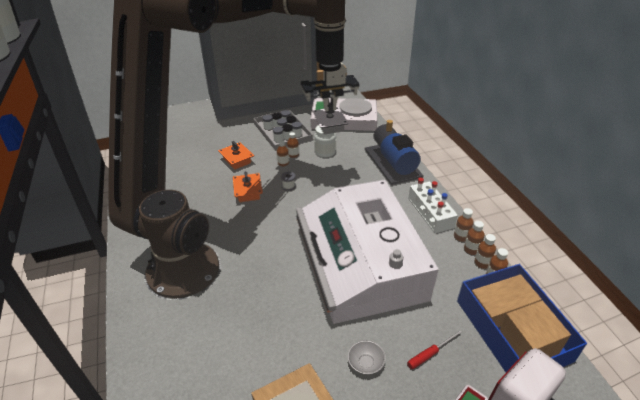

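The lift is good: the cover hangs level and its two rear screws show at (245,150) and (387,149) in the wrist view. Next I move to just short of the opening so the wrist camera can measure it.

Emit:
carry_out(
  commands=[
    [[0, 0, 0], [0, -0.1, -2], 1],
    [[0, 0, 0], [0, -0.25, -4], 1],
    [[0, 0, 0], [0, -0.25, -4], 1],
    [[0, 0, 0], [0, -0.25, -4], 1],
    [[0, 0, 0], [0, -0.25, -4], 1],
    [[0, 0, 0], [0, -0.25, -4], 1],
    [[0, 0, 0], [0, -0.25, -4], 1],
    [[0, 0, 0], [0, -0.25, -4], 1],
    [[0, 0, 0], [0, -0.1, -1.5], 1],
    [[0, 0, 0], [0, 0, 0], 1],
  ],
)

```text
clock: 5.85
tcp_pos: [611.6, 8.3, 304.6]
ee_rot: [0.518, -0.48, 0.52, 0.481]
ft_force: [-0.0, 1.1, -2.3]
gripper_width: 9.9
```

Emit:
carry_out(
  commands=[
    [[0, 0, 0], [0, 0, 0], 1],
    [[0, 0, 0], [0, 0, 0], 1],
    [[0, 0, 0], [0, 0, 0], 1],
  ],
)

```text
clock: 6.1
tcp_pos: [612.6, 13.1, 305.0]
ee_rot: [0.517, -0.482, 0.518, 0.482]
ft_force: [-0.8, -0.0, -2.1]
gripper_width: 10.1
```

```bash
python3 - <<'E'
from h import *
snap("wrist","w4"); go((612,-93,300),175.9)
E
```

```text
t 6.15 P [612.6  13.3 305.1] yaw 175.95 tilt 0.04 w 9.7 q [ 0.34  0.23 -0.05 -0.   -1.29 -0.41] F [-0.9 -0.2 -1.5] M [ 0.04 -0.1  -0.03]
turn deg [ 0.05 -0.01 -0.04] shift cm [  0.51  -0.7  -10.61]
```

View pics/w4.png

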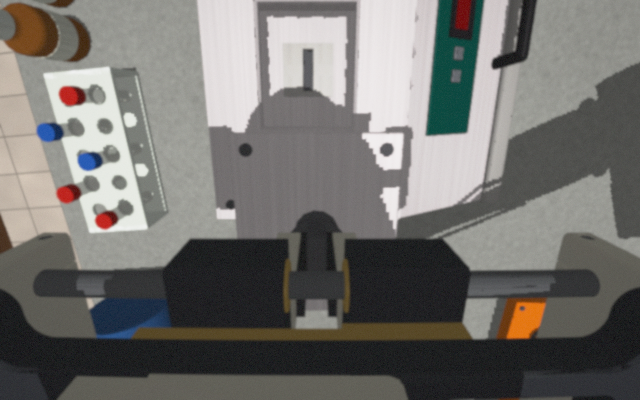

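The wrist view shows the opening whole (about u 256–357, v 3–131) with the keeper slot at (308,68), and the held cover's screws at (245,150) and (387,149).

```bash
python3 - <<'E'
from h import *
c=load("w4"); a=c["im"]
cv2.imwrite("pics/w4c.png",cv2.resize(a[0:160,230:400],None,fx=4.5,fy=3.75,interpolation=cv2.INTER_CUBIC))
b=cv2.resize(a[0:140,240:375],None,fx=4.2,fy=4.2,interpolation=cv2.INTER_CUBIC)
cv2.imwrite("pics/w4c.png",b)
E
```

```text
(no output)
```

View pics/w4c.png

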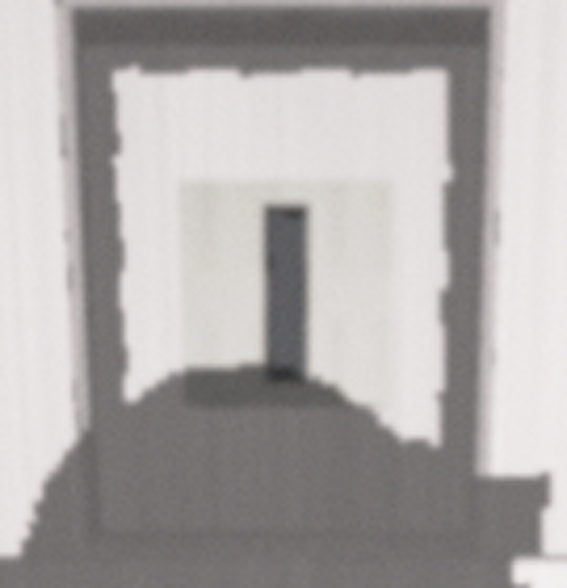

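```bash
python3 - <<'E'
from h import *
c=load("w4"); a=c["im"]
f=lambda p:atz(c,(np.array(p)+.5)/4.2-.5+np.array([240,0]),150.)[:2]
for n,ps in dict(Lout=[(60,30),(80,380)],Lin=[(76,30),(96,430)],R=[(498,60),(491,420)],Rin=[(489,60),(475,470)],top=[(100,10),(470,10)],bot=[(120,533),(470,533)]).items():
    p=np.array([f(x) for x in ps]); d=p[1]-p[0]; print(n,p.round(1).tolist(),np.degrees(np.arctan2(d[1],d[0])).round(1))
th=np.radians(-4.1); R=np.array([[np.cos(th),-np.sin(th)],[np.sin(th),np.cos(th)]])
def rect(cx,cy,z,h=83/2,k=103/2): 
    q=np.array([[-h,-k],[h,-k],[h,k],[-h,k]])@R.T+[cx,cy]; return np.c_[q,np.full(4,z)]
big=cv2.resize(a[0:200,220:400],None,fx=4,fy=3*4/3,interpolation=cv2.INTER_CUBIC)[:600]
for cx,cy,z,h,k,col in [(612.4,-93.3,150,41.5,51.5,(0,0,255)),(612.4,-93.3,105,5,19,(0,200,0))]:
    p=(proj(c,rect(cx,cy,z,h,k))-[220,0]+.5)*4-.5
    cv2.polylines(big,[p.round().astype(int)],True,col,1)
cv2.imwrite("pics/w4d.png",big)
E
```

```text
Lout [[651.8, -143.3], [655.7, -77.7]] 86.6
Lin [[648.7, -143.0], [653.5, -67.5]] 86.3
R [[566.5, -131.8], [570.4, -63.6]] 86.7
Rin [[568.3, -131.9], [574.1, -53.6]] 85.7
top [[643.6, -146.2], [571.6, -141.0]] 175.9
bot [[650.9, -45.9], [575.7, -40.5]] 175.9
```

View pics/w4d.png

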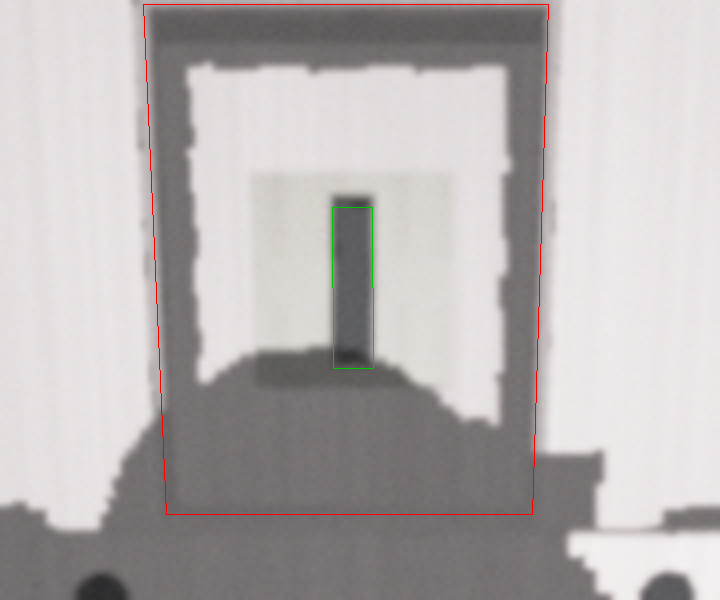

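```bash
python3 - <<'E'
from h import *
for n,TP in [("w3",None),("w4",(612.6,13.2,305.1))]:
    c=load(n); g=cv2.cvtColor(c["im"],cv2.COLOR_BGR2GRAY); P=[]
    V=c["V"]; C=-V[:3,:3].T@V[:3,3]
    ct=np.array([-132.7,.6,-78.9]) # cam in tool
    th=np.radians(175.95); T=np.column_stack([[0,0,-1],[np.cos(th),np.sin(th),0],[np.sin(th),-np.cos(th),0]])
    tcp=C-T@ct
    z=tcp[2]-95.5+43
    for u,v in [(245,150),(387,149)]:
        w=g[v-9:v+10,u-9:u+10].astype(float); m=np.clip(np.percentile(w,40)-30-w,0,None); yy,xx=np.mgrid[-9:10,-9:10]
        q=(u+(m*xx).sum()/m.sum(),v+(m*yy).sum()/m.sum()); P.append(atz(c,q,z)[:2]); print(np.round(q,1))
    P=np.array(P); d=P[0]-P[1]; u=d/np.linalg.norm(d); ctr=P.mean(0)+52*np.array([-u[1],u[0]])
    print(n,"tcp",tcp.round(1),P.round(1).tolist(),np.linalg.norm(d).round(1),"yaw",np.degrees(np.arctan2(d[1],d[0])).round(2),"cover ctr",ctr.round(1))
go((612,-93,300),175.9)
E
```

```text
[245.  149.5]
[386.3 148.9]
w3 tcp [616.2 327.1 307.4] [[654.4, 274.7], [570.4, 279.7]] 84.1 yaw -3.41 cover ctr [615.5 329.1]
[245.  149.5]
[386.3 149.2]
w4 tcp [612.6  12.3 305.1] [[650.4, -40.8], [566.5, -35.0]] 84.1 yaw -3.96 cover ctr [612.  14.]
t 6.15 P [612.6  13.3 305.1] yaw 175.95 tilt 0.04 w 9.7 q [ 0.34  0.23 -0.05 -0.   -1.29 -0.41] F [-0.9 -0.2 -1.5] M [ 0.04 -0.1  -0.03]
turn deg [ 0.05 -0.01 -0.04] shift cm [  0.51  -0.7  -10.61]
```

Emit:
carry_out(
  commands=[
    [[0, 0, 0], [0, -0.14, -1.71], 1],
    [[0, 0, 0], [0, -0.2, -3], 1],
    [[0, 0, 0], [0, -0.2, -3], 1],
    [[0, 0, 0], [0, -0.1, -2], 1],
    [[0, 0, 0], [0, -0.1, -1], 1],
    [[0, 0, 0], [2, 0, 0], 1],
    [[0, 0, 0], [2, 0, 0], 1],
    [[0, 0, 0], [1.2, 0, 0], 1],
    [[0, 0, 0], [0, 0, 0], 1],
    [[0, 0, 0], [0, 0, 0], 1],
  ],
)

```text
clock: 6.98
tcp_pos: [612.5, -94.3, 253.2]
ee_rot: [0.517, -0.482, 0.518, 0.482]
ft_force: [-0.8, -0.2, -1.5]
gripper_width: 9.9
```

Emit:
carry_out(
  commands=[
    [[0, 0, 0], [0, 0, 0], 1],
    [[0, 0, 0], [0, 0, 0], 1],
    [[0, 0, 0], [0, 0, 0], 1],
  ],
)

```text
clock: 7.23
tcp_pos: [613.0, -94.7, 254.7]
ee_rot: [0.518, -0.482, 0.517, 0.482]
ft_force: [-0.0, 0.4, -2.3]
gripper_width: 9.5
```

```bash
python3 - <<'E'
from h import *
snap("wrist","w5");snap("side","s5");a=snap("top","t5")["image"]
s=load("s5")["im"];A=np.hstack([cv2.resize(s[150:260,320:450],None,fx=3.5,fy=3.5,interpolation=cv2.INTER_CUBIC)])
cv2.imwrite("pics/s5c.png",A)
go((612,-93,209.5),175.9)
E
```

```text
t 7.38 P [612.6 -94.9 254.2] yaw 175.91 tilt 0.05 w 9.4 q [ 0.16  0.27 -0.11  0.   -1.19 -0.23] F [-0.7  0.4 -1.4] M [ 0.08 -0.05  0.02]
turn deg [0.01 0.01 0.05] shift cm [4.47 0.08 0.19]
```

View pics/w5.png

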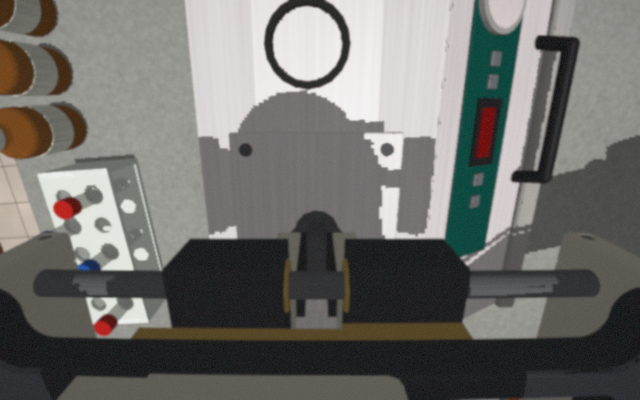

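View pics/s5c.png

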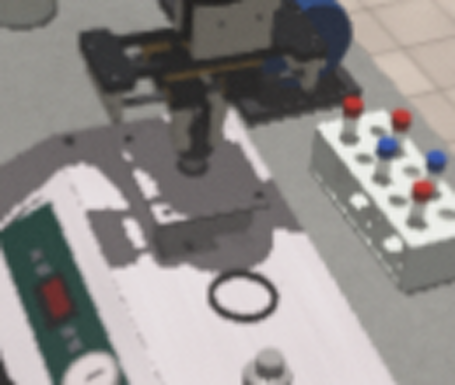

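Aligned over the opening. I descend slowly and watch the force.

Emit:
carry_out(
  commands=[
    [[0, 0, 0], [0.3, 0, 0], 1],
    [[0, 0, 0], [0.3, 0, 0], 1],
    [[0, 0, 0], [0.2, 0, 0], 1],
    [[0, 0, 0], [0.2, 0, 0], 1],
    [[0, 0, 0], [0.2, 0, 0], 1],
    [[0, 0, 0], [0.1, 0, 0], 1],
    [[0, 0, 0], [0.1, 0, 0], 1],
    [[0, 0, 0], [0, 0, 0], 1],
  ],
)

```text
clock: 8.05
tcp_pos: [612.4, -95.0, 239.3]
ee_rot: [0.517, -0.482, 0.518, 0.482]
ft_force: [-0.4, -0.4, -1.8]
gripper_width: 9.7
```

Emit:
carry_out(
  commands=[
    [[0, 0, 0], [0.1, 0, 0], 1],
    [[0, 0, 0], [0.1, 0, 0], 1],
    [[0, 0, 0], [0.1, 0, 0], 1],
    [[0, 0, 0], [0.1, 0, 0], 1],
    [[0, 0, 0], [0, 0, 0], 1],
  ],
)

```text
clock: 8.47
tcp_pos: [612.3, -95.0, 235.3]
ee_rot: [0.517, -0.482, 0.518, 0.482]
ft_force: [0.0, 0.9, -2.6]
gripper_width: 9.9
```

```bash
python3 - <<'E'
from h import *
go((612.7,-94.6,209.5),175.9)
E
```

```text
t 8.47 P [612.3 -95.  235.3] yaw 175.91 tilt 0.02 w 9.9 q [ 0.16  0.28 -0.14 -0.   -1.15 -0.23] F [ 0.   0.9 -2.6] M [ 0.06 -0.05 -0.  ]
turn deg [ 0.01 -0.   -0.02] shift cm [ 2.58 -0.04  0.04]
```

Emit:
carry_out(
  commands=[
    [[0, 0, 0], [0.2, 0, 0], 1],
    [[0, 0, 0], [0.2, 0, 0], 1],
    [[0, 0, 0], [0.2, 0, 0], 1],
    [[0, 0, 0], [0.2, 0, 0], 1],
    [[0, 0, 0], [0, 0, 0], 1],
  ],
)

```text
clock: 8.88
tcp_pos: [612.2, -95.0, 226.9]
ee_rot: [0.517, -0.482, 0.518, 0.482]
ft_force: [0.5, -0.7, -2.6]
gripper_width: 9.9
```

Emit:
carry_out(
  commands=[
    [[0, 0, 0], [0.2, 0, 0], 1],
    [[0, 0, 0], [0.2, 0, 0], 1],
    [[0, 0, 0], [0.2, 0, 0], 1],
    [[0, 0, 0], [0.2, 0, 0], 1],
    [[0, 0, 0], [0, 0, 0], 1],
  ],
)

```text
clock: 9.3
tcp_pos: [612.2, -95.0, 219.0]
ee_rot: [0.517, -0.482, 0.518, 0.482]
ft_force: [0.6, 0.2, -2.0]
gripper_width: 9.7
```

Emit:
carry_out(
  commands=[
    [[0, 0, 0], [0.2, 0, 0], 1],
    [[0, 0, 0], [0.2, 0, 0], 1],
    [[0, 0, 0], [0.1, 0, 0], 1],
    [[0, 0, 0], [0.1, 0, 0], 1],
    [[0, 0, 0], [0, 0, 0], 1],
  ],
)

```text
clock: 9.72
tcp_pos: [612.3, -95.0, 213.3]
ee_rot: [0.517, -0.482, 0.518, 0.482]
ft_force: [-0.3, 0.2, -1.2]
gripper_width: 9.7
```

Emit:
carry_out(
  commands=[
    [[0, 0, 0], [0.1, 0, 0], 1],
    [[0, 0, 0], [0.1, 0, 0], 1],
    [[0, 0, 0], [0.05, 0, 0], 1],
    [[0, 0, 0], [0, 0, 0], 1],
  ],
)

```text
clock: 10.05
tcp_pos: [612.4, -95.0, 210.9]
ee_rot: [0.518, -0.482, 0.518, 0.482]
ft_force: [0.4, -0.3, -0.8]
gripper_width: 9.7
```

Emit:
carry_out(
  commands=[
    [[0, 0, 0], [0.05, 0, 0], 1],
    [[0, 0, 0], [0.05, 0, 0], 1],
    [[0, 0, 0], [0.05, 0, 0], 1],
    [[0, 0, 0], [0, 0, 0], 1],
  ],
)

```text
clock: 10.38
tcp_pos: [612.4, -95.0, 209.5]
ee_rot: [0.518, -0.482, 0.518, 0.482]
ft_force: [-0.6, -0.8, -2.0]
gripper_width: 9.9
```

```bash
python3 - <<'E'
from h import *
snap("wrist","w6");snap("side","s6")
s=load("s6")["im"]
cv2.imwrite("pics/s6c.png",cv2.resize(s[160:250,330:420],None,fx=6,fy=6,interpolation=cv2.INTER_CUBIC))
go((612.7,-94.6,209.5),175.9)
E
```

```text
t 10.48 P [612.4 -95.  209.6] yaw 175.91 tilt 0.0 w 9.8 q [ 0.16  0.3  -0.18 -0.   -1.1  -0.23] F [-0.1  0.2 -3. ] M [ 0.04 -0.06  0.  ]
turn deg [ 0.01  0.   -0.  ] shift cm [ 0.01 -0.02  0.04]
```

View pics/s6c.png

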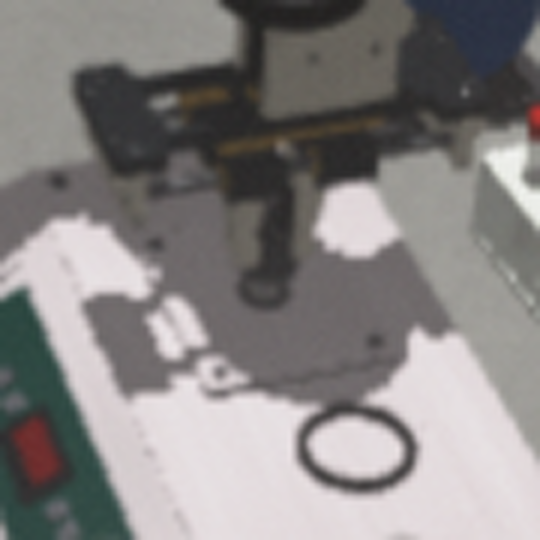

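Emit:
carry_out(
  commands=[
    [[0, 0, 0], [0.05, 0, 0], 1],
    [[0, 0, 0], [0, 0, 0], 1],
  ],
)

```text
clock: 10.65
tcp_pos: [612.6, -95.0, 209.4]
ee_rot: [0.518, -0.482, 0.517, 0.482]
ft_force: [-0.5, 0.5, -0.9]
gripper_width: 9.8
```

Emit:
carry_out(
  commands=[
    [[0, 0, 0], [0.05, 0, 0], 1],
    [[0, 0, 0], [0, 0, 0], 1],
  ],
)

```text
clock: 10.82
tcp_pos: [612.6, -95.0, 209.1]
ee_rot: [0.518, -0.482, 0.517, 0.482]
ft_force: [-0.9, 0.5, 3.5]
gripper_width: 9.9
```

Emit:
carry_out(
  commands=[
    [[0, 0, 0], [0.05, 0, 0], 1],
    [[0, 0, 0], [0, 0, 0], 1],
  ],
)

```text
clock: 10.98
tcp_pos: [612.6, -95.0, 208.4]
ee_rot: [0.518, -0.482, 0.517, 0.482]
ft_force: [-0.3, -0.7, 2.5]
gripper_width: 9.9
```

Emit:
carry_out(
  commands=[
    [[0, 0, 0], [0.05, 0, 0], 1],
    [[0, 0, 0], [0, 0, 0], 1],
  ],
)

```text
clock: 11.15
tcp_pos: [612.6, -95.0, 207.7]
ee_rot: [0.518, -0.482, 0.517, 0.482]
ft_force: [-1.4, 1.3, 3.6]
gripper_width: 9.8
```

Seated at TCP z ≈ 209.1: the force went from −2 N to +3 N, the spring preload. The floor can't be met before 4 mm of travel, so I go on gently.

Emit:
carry_out(
  commands=[
    [[0, 0, 0], [0.06, 0, 0], 1],
    [[0, 0, 0], [0.06, 0, 0], 1],
    [[0, 0, 0], [0.06, 0, 0], 1],
    [[0, 0, 0], [0, 0, 0], 1],
  ],
)

```text
clock: 11.48
tcp_pos: [612.6, -95.0, 205.7]
ee_rot: [0.518, -0.482, 0.517, 0.482]
ft_force: [-0.8, 0.1, 4.0]
gripper_width: 10.2
```

Emit:
carry_out(
  commands=[
    [[0, 0, 0], [0.03, 0, 0], 1],
    [[0, 0, 0], [0.03, 0, 0], 1],
    [[0, 0, 0], [0, 0, 0], 1],
  ],
)

```text
clock: 11.73
tcp_pos: [612.6, -95.0, 205.2]
ee_rot: [0.518, -0.482, 0.517, 0.482]
ft_force: [-1.4, 1.4, 4.1]
gripper_width: 9.8
```

```bash
python3 - <<'E'
from h import *
a=snap("top","t7")["image"]; snap("wrist","w7")
go((612.7,-94.6,209.5),175.9)
E
```

```text
t 11.83 P [612.6 -95.  205.2] yaw 175.91 tilt 0.01 w 10.0 q [ 0.16  0.3  -0.18  0.   -1.09 -0.23] F [-1.1  0.4  4.5] M [0.14 0.27 0.01]
turn deg [ 0.01 -0.    0.01] shift cm [-0.43 -0.01  0.04]
```

View pics/w7.png

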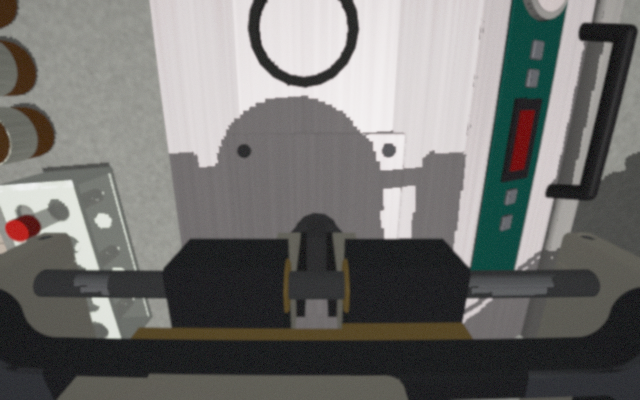

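The cover lies flush on the deck, with screws at (244,151) and (388,150). Their spacing has grown, so the stud is sinking. I press on.

Emit:
carry_out(
  commands=[
    [[0, 0, 0], [0.03, 0, 0], 1],
    [[0, 0, 0], [0.03, 0, 0], 1],
    [[0, 0, 0], [0, 0, 0], 1],
  ],
)

```text
clock: 12.08
tcp_pos: [612.5, -95.0, 204.6]
ee_rot: [0.518, -0.482, 0.517, 0.482]
ft_force: [0.4, 0.3, 4.7]
gripper_width: 9.7
```

Emit:
carry_out(
  commands=[
    [[0, 0, 0], [0.03, 0, 0], 1],
    [[0, 0, 0], [0.03, 0, 0], 1],
    [[0, 0, 0], [0, 0, 0], 1],
  ],
)

```text
clock: 12.33
tcp_pos: [612.6, -95.0, 204.0]
ee_rot: [0.518, -0.482, 0.517, 0.482]
ft_force: [-1.0, -0.2, 4.4]
gripper_width: 9.3
```

Emit:
carry_out(
  commands=[
    [[0, 0, 0], [0.03, 0, 0], 1],
    [[0, 0, 0], [0.03, 0, 0], 1],
    [[0, 0, 0], [0, 0, 0], 1],
  ],
)

```text
clock: 12.58
tcp_pos: [612.6, -95.0, 203.4]
ee_rot: [0.518, -0.482, 0.517, 0.482]
ft_force: [0.1, -0.4, 5.0]
gripper_width: 9.6
```

Emit:
carry_out(
  commands=[
    [[0, 0, 0], [0.03, 0, 0], 1],
    [[0, 0, 0], [0.03, 0, 0], 1],
    [[0, 0, 0], [0, 0, 0], 1],
  ],
)

```text
clock: 12.83
tcp_pos: [612.6, -95.0, 202.8]
ee_rot: [0.518, -0.482, 0.517, 0.482]
ft_force: [0.8, 0.3, 4.5]
gripper_width: 9.7
```

Emit:
carry_out(
  commands=[
    [[0, 0, 0], [0.03, 0, 0], 1],
    [[0, 0, 0], [0.03, 0, 0], 1],
    [[0, 0, 0], [0, 0, 0], 1],
  ],
)

```text
clock: 13.08
tcp_pos: [612.6, -95.0, 202.2]
ee_rot: [0.518, -0.482, 0.517, 0.482]
ft_force: [0.5, 0.7, 3.7]
gripper_width: 9.7
```

Emit:
carry_out(
  commands=[
    [[0, 0, 0], [0.03, 0, 0], 1],
    [[0, 0, 0], [0.03, 0, 0], 1],
    [[0, 0, 0], [0, 0, 0], 1],
  ],
)

```text
clock: 13.33
tcp_pos: [612.5, -95.0, 201.6]
ee_rot: [0.518, -0.482, 0.517, 0.482]
ft_force: [0.5, -0.1, 3.5]
gripper_width: 9.4
```

Emit:
carry_out(
  commands=[
    [[0, 0, 0], [0.03, 0, 0], 1],
    [[0, 0, 0], [0.03, 0, 0], 1],
    [[0, 0, 0], [0, 0, 0], 1],
  ],
)

```text
clock: 13.58
tcp_pos: [612.5, -95.0, 201.0]
ee_rot: [0.518, -0.482, 0.518, 0.482]
ft_force: [0.1, 0.5, 5.4]
gripper_width: 10.2
```

Emit:
carry_out(
  commands=[
    [[0, 0, 0], [0.03, 0, 0], 1],
    [[0, 0, 0], [0.03, 0, 0], 1],
    [[0, 0, 0], [0, 0, 0], 1],
  ],
)

```text
clock: 13.83
tcp_pos: [612.5, -95.0, 200.4]
ee_rot: [0.518, -0.482, 0.517, 0.482]
ft_force: [0.7, -0.0, 5.1]
gripper_width: 9.8
```

Emit:
carry_out(
  commands=[
    [[0, 0, 0], [0.03, 0, 0], 1],
    [[0, 0, 0], [0.03, 0, 0], 1],
    [[0, 0, 0], [0, 0, 0], 1],
  ],
)

```text
clock: 14.08
tcp_pos: [612.5, -95.0, 199.8]
ee_rot: [0.518, -0.482, 0.517, 0.482]
ft_force: [-0.4, 0.1, 5.3]
gripper_width: 10.3
```

Emit:
carry_out(
  commands=[
    [[0, 0, 0], [0.03, 0, 0], 1],
    [[0, 0, 0], [0.03, 0, 0], 1],
    [[0, 0, 0], [0, 0, 0], 1],
  ],
)

```text
clock: 14.33
tcp_pos: [612.5, -95.0, 199.3]
ee_rot: [0.518, -0.482, 0.517, 0.482]
ft_force: [0.4, -0.0, 6.6]
gripper_width: 10.0
```

Emit:
carry_out(
  commands=[
    [[0, 0, 0], [0.03, 0, 0], 1],
    [[0, 0, 0], [0.03, 0, 0], 1],
    [[0, 0, 0], [0, 0, 0], 1],
  ],
)

```text
clock: 14.58
tcp_pos: [612.6, -95.0, 198.7]
ee_rot: [0.518, -0.482, 0.517, 0.482]
ft_force: [0.3, -0.4, 5.3]
gripper_width: 9.8
```

Emit:
carry_out(
  commands=[
    [[0, 0, 0], [0.03, 0, 0], 1],
    [[0, 0, 0], [0.03, 0, 0], 1],
    [[0, 0, 0], [0, 0, 0], 1],
  ],
)

```text
clock: 14.83
tcp_pos: [612.6, -95.0, 198.1]
ee_rot: [0.518, -0.482, 0.517, 0.482]
ft_force: [-0.0, -0.6, 6.8]
gripper_width: 9.7
```

Emit:
carry_out(
  commands=[
    [[0, 0, 0], [0.03, 0, 0], 1],
    [[0, 0, 0], [0.03, 0, 0], 1],
    [[0, 0, 0], [0, 0, 0], 1],
  ],
)

```text
clock: 15.08
tcp_pos: [612.5, -95.0, 197.5]
ee_rot: [0.518, -0.482, 0.517, 0.482]
ft_force: [-0.4, 0.1, 6.0]
gripper_width: 10.0
```

Emit:
carry_out(
  commands=[
    [[0, 0, 0], [0.03, 0, 0], 1],
    [[0, 0, 0], [0.03, 0, 0], 1],
    [[0, 0, 0], [0, 0, 0], 1],
  ],
)

```text
clock: 15.33
tcp_pos: [612.6, -95.0, 197.0]
ee_rot: [0.518, -0.482, 0.517, 0.482]
ft_force: [-0.3, 0.2, 5.9]
gripper_width: 9.8
```

Emit:
carry_out(
  commands=[
    [[0, 0, 0], [0.03, 0, 0], 1],
    [[0, 0, 0], [0.03, 0, 0], 1],
    [[0, 0, 0], [0, 0, 0], 1],
  ],
)

```text
clock: 15.58
tcp_pos: [612.5, -95.0, 196.4]
ee_rot: [0.518, -0.482, 0.517, 0.482]
ft_force: [-0.3, -0.2, 6.5]
gripper_width: 10.0
```

Emit:
carry_out(
  commands=[
    [[0, 0, 0], [0.03, 0, 0], 1],
    [[0, 0, 0], [0.03, 0, 0], 1],
    [[0, 0, 0], [0, 0, 0], 1],
  ],
)

```text
clock: 15.83
tcp_pos: [612.5, -95.0, 195.8]
ee_rot: [0.518, -0.482, 0.517, 0.482]
ft_force: [-0.7, -0.2, 6.3]
gripper_width: 9.7
```

Emit:
carry_out(
  commands=[
    [[0, 0, 0], [0.03, 0, 0], 1],
    [[0, 0, 0], [0.03, 0, 0], 1],
    [[0, 0, 0], [0, 0, 0], 1],
  ],
)

```text
clock: 16.08
tcp_pos: [612.5, -95.0, 195.3]
ee_rot: [0.518, -0.482, 0.517, 0.482]
ft_force: [0.3, 0.3, 6.3]
gripper_width: 9.8
```

Emit:
carry_out(
  commands=[
    [[0, 0, 0], [0.03, 0, 0], 1],
    [[0, 0, 0], [0.02, 0, 0], 1],
    [[0, 0, 0], [0, 0, 0], 1],
  ],
)

```text
clock: 16.33
tcp_pos: [612.5, -95.0, 194.8]
ee_rot: [0.518, -0.482, 0.517, 0.482]
ft_force: [-0.6, 0.4, 7.6]
gripper_width: 9.8
```

Emit:
carry_out(
  commands=[
    [[0, 0, 0], [0.03, 0, 0], 1],
    [[0, 0, 0], [0, 0, 0], 1],
    [[0, 0, 0], [0, 0, 0], 1],
  ],
)

```text
clock: 16.58
tcp_pos: [612.6, -95.0, 194.6]
ee_rot: [0.518, -0.482, 0.517, 0.482]
ft_force: [-0.4, 0.3, 7.1]
gripper_width: 10.0
```

```bash
python3 - <<'E'
from h import *
snap("wrist","w8"); go((612.6,-95,194.5),175.9)
E
```

```text
t 16.63 P [612.6 -95.  194.6] yaw 175.91 tilt 0.03 w 10.0 q [ 0.16  0.31 -0.19  0.   -1.07 -0.23] F [ 0.5 -0.7  6.8] M [ 0.13  0.18 -0.08]
turn deg [ 0.01 -0.    0.03] shift cm [ 0.01 -0.   -0.  ]
```

View pics/w8.png

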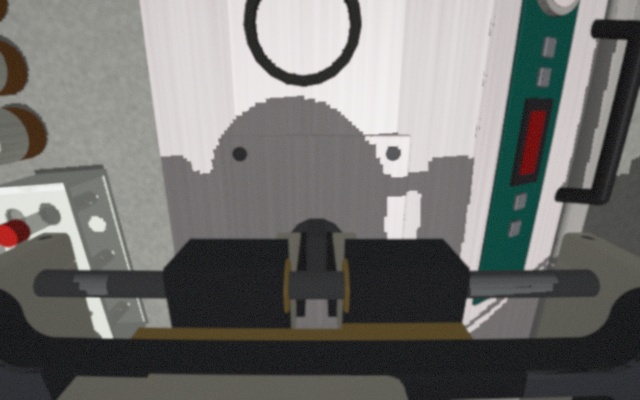

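The screw spacing is now 154 px against 141 px held free, so the stud has sunk about 14 mm. I continue in finer steps.

Emit:
carry_out(
  commands=[
    [[0, 0, 0], [0.03, 0, 0], 1],
    [[0, 0, 0], [0, 0, 0], 1],
    [[0, 0, 0], [0, 0, 0], 1],
  ],
)

```text
clock: 16.88
tcp_pos: [612.6, -95.0, 194.3]
ee_rot: [0.518, -0.482, 0.517, 0.482]
ft_force: [-0.0, 0.6, 6.7]
gripper_width: 9.7
```

Emit:
carry_out(
  commands=[
    [[0, 0, 0], [0.03, 0, 0], 1],
    [[0, 0, 0], [0, 0, 0], 1],
    [[0, 0, 0], [0, 0, 0], 1],
  ],
)

```text
clock: 17.13
tcp_pos: [612.5, -95.0, 194.0]
ee_rot: [0.518, -0.482, 0.517, 0.482]
ft_force: [-0.5, -0.6, 7.1]
gripper_width: 10.2
```

Emit:
carry_out(
  commands=[
    [[0, 0, 0], [0.03, 0, 0], 1],
    [[0, 0, 0], [0, 0, 0], 1],
    [[0, 0, 0], [0, 0, 0], 1],
  ],
)

```text
clock: 17.38
tcp_pos: [612.6, -95.0, 194.0]
ee_rot: [0.518, -0.482, 0.517, 0.482]
ft_force: [-2.0, 0.7, 8.5]
gripper_width: 9.7
```

The stud has stopped: z held at 194.0 and the force stepped up to 8.5 N. Before turning, I measure how far the stud axis is from the tool axis.

```bash
python3 - <<'E'
from h import *
from scipy.optimize import least_squares
ct=np.array([-132.7,.6,-78.9])
snap("wrist","w9")
for n,cs,z in [("w1",[(277.36,128.91),(358.31,128.91),(354.34,222.14),(280.73,221.96)],43.),("w7",[(244,151),(388,150)],157.),("w9",[(239,154),(393,153)],157.)]:
    c=load(n); V=c["V"]; C=-V[:3,:3].T@V[:3,3]; Rc=V[:3,:3].T
    # tool from cam rotation
    M=np.array([[-.001,-.293,.956],[1,0,.001],[0,.956,.293]]); T=Rc@M.T; tcp=C-T@ct
    g=cv2.cvtColor(c["im"],cv2.COLOR_BGR2GRAY); P=[]
    for u,v in cs:
        u=int(round(u));v=int(round(v));k=8 if n!="w1" else 4
        w=g[v-k:v+k+1,u-k:u+k+1].astype(float); m=np.clip(np.percentile(w,40)-25-w,0,None); yy,xx=np.mgrid[-k:k+1,-k:k+1]
        P.append(atz(c,(u+(m*xx).sum()/m.sum(),v+(m*yy).sum()/m.sum()),z)[:2])
    P=np.array(P)
    if len(P)==4: ctr=P.mean(0)
    else:
        d=P[0]-P[1];u=d/np.linalg.norm(d);ctr=P.mean(0)+52*np.array([-u[1],u[0]])
    e=np.r_[ctr,z]-tcp; print(n,"tcp",tcp.round(1),"ctr",ctr.round(1),"len",np.linalg.norm(P[0]-P[1]).round(1),"offset tool",(T.T@e).round(2))
go((612.6,-95,194),175.9)
E
```

```text
w1 tcp [618.4 325.7 240.1] ctr [615.8 328.5] len 84.2 offset tool [197.1    2.79   2.98]
w7 tcp [612.6 -96.  205.3] ctr [nan nan] len nan offset tool [nan nan nan]
w9 tcp [612.6 -96.  194. ] ctr [nan nan] len nan offset tool [nan nan nan]
t 17.43 P [612.6 -95.  194. ] yaw 175.92 tilt 0.04 w 9.9 q [ 0.16  0.31 -0.2   0.   -1.06 -0.23] F [-1.2  0.9  9.6] M [0.28 0.52 0.01]
turn deg [ 0.02 -0.01  0.04] shift cm [-0. -0.  0.]<stdin>:13: RuntimeWarning: invalid value encountered in scalar divide
```

```bash
python3 - <<'E'
from h import *
for n,cs in [("w7",[(244,151),(388,150)]),("w9",[(239,154),(393,153)])]:
    c=load(n); g=cv2.GaussianBlur(cv2.cvtColor(c["im"],cv2.COLOR_BGR2GRAY),(3,3),0); P=[];Q=[]
    for u,v in cs:
        k=9; w=g[v-k:v+k+1,u-k:u+k+1].astype(float); lo,hi=w.min(),np.percentile(w,30); m=np.clip((lo+hi)/2-w,0,None); yy,xx=np.mgrid[-k:k+1,-k:k+1]
        q=(u+(m*xx).sum()/m.sum(),v+(m*yy).sum()/m.sum()); Q.append(np.round(q,1).tolist()); P.append(atz(c,q,157.)[:2])
    P=np.array(P);d=P[0]-P[1];u=d/np.linalg.norm(d);ctr=P.mean(0)+52*np.array([-u[1],u[0]])
    print(n,Q,P.round(1).tolist(),np.linalg.norm(d).round(1),np.degrees(np.arctan2(d[1],d[0])).round(2),ctr.round(1))
E
```

```text
w7 [[243.7, 150.7], [388.3, 149.9]] [[650.3, -148.9], [566.3, -143.3]] 84.2 -3.78 [611.7 -94.2]
w9 [[239.0, 154.0], [393.1, 153.2]] [[650.4, -148.8], [566.2, -143.3]] 84.4 -3.74 [611.7 -94.2]
```

The axes agree within about 1 mm: cover centre (611.7,−94.2) against TCP (612.6,−95.0). I back off 0.6 mm from the floor, then turn clockwise a little and watch forces.

Emit:
carry_out(
  commands=[
    [[0, 0, 0], [-0.06, 0, 0], 1],
    [[0, 0, 0], [0, 0, 0], 1],
    [[2, 0, 0], [0, 0, 0], 1],
    [[3, 0, 0], [0, 0.004, 0], 1],
    [[0, 0, 0], [0, 0, 0], 1],
  ],
)

```text
clock: 17.85
tcp_pos: [612.4, -95.0, 194.2]
ee_rot: [0.539, -0.458, 0.539, 0.458]
ft_force: [-0.4, 0.8, 7.2]
gripper_width: 9.9
```

```bash
python3 - <<'E'
from h import *
go((612.6,-95,194),85.9)
E
```

```text
t 17.85 P [612.4 -95.  194.2] yaw 170.73 tilt 0.02 w 9.9 q [ 0.16  0.31 -0.2   0.   -1.07 -0.32] F [-0.4  0.8  7.2] M [ 0.18  0.23 -0.03]
turn deg [8.483e+01 1.000e-02 1.000e-02] shift cm [0.02 0.   0.02]
```

Emit:
carry_out(
  commands=[
    [[5, 0, 0], [0, 0.006, 0], 1],
    [[5, 0, 0], [0, 0.006, 0], 1],
    [[5, 0, 0], [0, 0.006, 0], 1],
    [[0, 0, 0], [0, 0, 0], 1],
  ],
)

```text
clock: 18.18
tcp_pos: [612.2, -94.9, 194.2]
ee_rot: [0.594, -0.383, 0.594, 0.383]
ft_force: [-0.2, -0.1, 6.9]
gripper_width: 9.9
```

```bash
python3 - <<'E'
from h import *
snap("wrist","w10");go((612.6,-95,194),85.9)
E
```

```text
t 18.23 P [612.1 -94.9 194.2] yaw 155.82 tilt 0.01 w 10.2 q [ 0.16  0.31 -0.2  -0.   -1.07 -0.58] F [-0.9  0.1  7. ] M [ 0.33  0.28 -0.01]
turn deg [6.992e+01 1.000e-02 0.000e+00] shift cm [ 0.02 -0.    0.05]
```

View pics/w10.png

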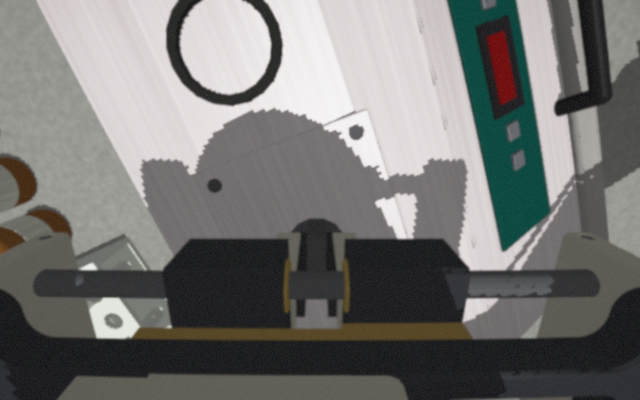

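The stud turns freely, and the cover stays put with the deck, screws at (214,186) and (356,132). I continue.

Emit:
carry_out(
  commands=[
    [[6, 0, 0], [0, 0.007, 0], 1],
    [[6, 0, 0], [0, 0.007, 0], 1],
    [[6, 0, 0], [0, 0.007, 0], 1],
    [[6, 0, 0], [0, 0.007, 0], 1],
    [[0, 0, 0], [0, 0, 0], 1],
  ],
)

```text
clock: 18.65
tcp_pos: [611.8, -94.6, 194.1]
ee_rot: [0.661, -0.251, 0.661, 0.251]
ft_force: [-1.8, 1.1, 6.8]
gripper_width: 9.7
```

```bash
python3 - <<'E'
from h import *
go((612.6,-95,194),85.9)
E
```

```text
t 18.65 P [611.8 -94.6 194.1] yaw 131.53 tilt 0.02 w 9.7 q [ 0.16  0.31 -0.2  -0.   -1.07 -1.01] F [-1.8  1.1  6.8] M [ 0.57  0.39 -0.04]
turn deg [ 4.563e+01 -0.000e+00 -2.000e-02] shift cm [ 0.01 -0.03  0.08]
```

Emit:
carry_out(
  commands=[
    [[6, 0, 0], [0, 0.015, 0], 1],
    [[6, 0, 0], [0, 0.015, 0], 1],
    [[6, 0, 0], [0, 0.015, 0], 1],
    [[6, 0, 0], [0, 0.015, 0], 1],
    [[0, 0, 0], [0, 0, 0], 1],
  ],
)

```text
clock: 19.07
tcp_pos: [611.6, -94.2, 194.1]
ee_rot: [0.699, -0.108, 0.699, 0.108]
ft_force: [-1.0, 0.4, 7.1]
gripper_width: 9.8
```

```bash
python3 - <<'E'
from h import *
go((612.6,-95,194),85.9)
E
```

```text
t 19.07 P [611.6 -94.2 194.1] yaw 107.53 tilt 0.01 w 9.8 q [ 0.16  0.31 -0.2  -0.   -1.06 -1.43] F [-1.   0.4  7.1] M [ 0.41  0.33 -0.01]
turn deg [ 2.163e+01  0.000e+00 -1.000e-02] shift cm [ 0.01 -0.08  0.11]
```

Emit:
carry_out(
  commands=[
    [[6, 0, 0], [0, 0.01, 0], 1],
    [[6, 0, 0], [0, 0.01, 0], 1],
    [[6, 0, 0], [0, 0.01, 0], 1],
    [[3.6, 0, 0], [0, 0.005, 0], 1],
    [[0, 0, 0], [0, 0, 0], 1],
  ],
)

```text
clock: 19.48
tcp_pos: [611.5, -93.7, 194.1]
ee_rot: [0.707, 0.024, 0.707, -0.024]
ft_force: [-0.5, 1.5, 6.9]
gripper_width: 10.0
```

```bash
python3 - <<'E'
from h import *
snap("wrist","w11"); go((612.6,-95,194),85.9)
E
```

```text
t 19.53 P [611.5 -93.8 194.1] yaw 86.25 tilt 0.01 w 9.9 q [ 0.16  0.31 -0.2  -0.   -1.06 -1.8 ] F [-0.4  1.   6.6] M [0.5  0.22 0.02]
turn deg [ 0.35  0.   -0.01] shift cm [ 0.01 -0.12  0.12]
```

View pics/w11.png

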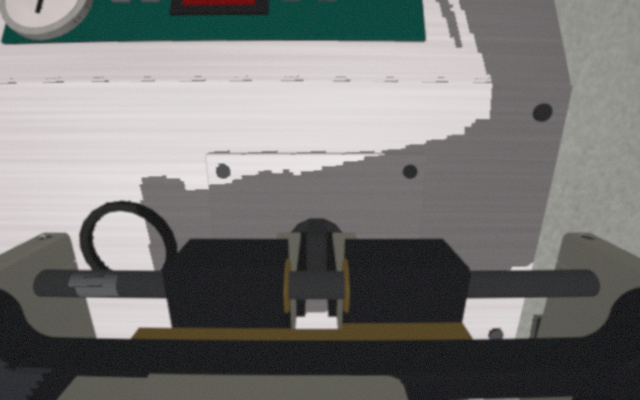

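Turned 89.7°, with the cover still in place. I let the stud rise gently into the notch before letting go.

Emit:
carry_out(
  commands=[
    [[0.3, 0, 0], [-0.04, 0, 0], 1],
    [[0, 0, 0], [-0.04, 0, 0], 1],
    [[0, 0, 0], [-0.04, 0, 0], 1],
    [[0, 0, 0], [-0.04, 0, 0], 1],
    [[0, 0, 0], [0, 0, 0], 1],
  ],
)

```text
clock: 19.95
tcp_pos: [611.5, -93.7, 195.8]
ee_rot: [0.707, 0.025, 0.707, -0.025]
ft_force: [-1.8, 1.6, 7.0]
gripper_width: 9.9
```

```bash
python3 - <<'E'
from h import *
go((612.6,-95,194),85.9)
E
```

```text
t 19.95 P [611.5 -93.7 195.8] yaw 86.01 tilt 0.02 w 9.9 q [ 0.16  0.31 -0.2  -0.   -1.07 -1.8 ] F [-1.8  1.6  7. ] M [0.42 0.25 0.01]
turn deg [ 0.11  0.01 -0.02] shift cm [ 0.18 -0.12  0.12]
```

Emit:
carry_out(
  commands=[
    [[0, 0, 0], [-0.04, 0, 0], 1],
    [[0, 0, 0], [-0.03, 0, 0], 1],
    [[0, 0, 0], [0, 0, 0], 1],
  ],
)

```text
clock: 20.2
tcp_pos: [611.5, -93.7, 196.4]
ee_rot: [0.707, 0.025, 0.707, -0.025]
ft_force: [-1.7, 0.9, 6.4]
gripper_width: 9.6
```

Emit:
carry_out(
  commands=[
    [[0, 0, 0], [-0.04, 0, 0], 1],
    [[0, 0, 0], [-0.03, 0, 0], 1],
    [[0, 0, 0], [0, 0, 0], 1],
  ],
)

```text
clock: 20.45
tcp_pos: [611.5, -93.7, 197.1]
ee_rot: [0.707, 0.025, 0.707, -0.025]
ft_force: [-1.6, 1.1, 6.2]
gripper_width: 10.0
```

Emit:
carry_out(
  commands=[
    [[0, 0, 0], [-0.03, 0, 0], 1],
    [[0, 0, 0], [-0.02, 0, 0], 1],
    [[0, 0, 0], [0, 0, 0], 1],
  ],
)

```text
clock: 20.7
tcp_pos: [611.5, -93.8, 197.5]
ee_rot: [0.707, 0.025, 0.707, -0.025]
ft_force: [-0.8, 0.9, 7.0]
gripper_width: 9.9
```

Emit:
carry_out(
  commands=[
    [[0, 0, 0], [-0.03, 0, 0], 1],
    [[0, 0, 0], [0, 0, 0], 1],
    [[0, 0, 0], [0, 0, 0], 1],
  ],
)

```text
clock: 20.95
tcp_pos: [611.5, -93.8, 197.6]
ee_rot: [0.707, 0.025, 0.707, -0.025]
ft_force: [-0.3, 1.7, 3.4]
gripper_width: 9.8
```

The force dropped from 7.0 to 3.4 N while z only moved 0.1 mm, so the crossbar is caught in the notch. I open.

Emit:
carry_out(
  commands=[
    [[0, 0, 0], [0, 0, 0], 0.8],
    [[0, 0, 0], [0, 0, 0], 0.7],
    [[0, 0, 0], [0, 0, 0], 0.6],
    [[0, 0, 0], [0, 0, 0], 0.5],
    [[0, 0, 0], [0, 0, 0], 0.5],
    [[0, 0, 0], [0, 0, 0], 0.5],
    [[0, 0, 0], [0, 0, 0], 0.5],
    [[0, 0, 0], [0, 0, 0], 0.5],
  ],
)

```text
clock: 21.62
tcp_pos: [611.6, -94.0, 197.6]
ee_rot: [0.707, 0.025, 0.707, -0.025]
ft_force: [0.3, -0.3, -0.2]
gripper_width: 43.6
```

```bash
python3 - <<'E'
from h import *
go((612.6,-95,194),85.9)
E
```

```text
t 21.62 P [611.6 -94.  197.6] yaw 86.0 tilt 0.01 w 43.6 q [ 0.16  0.31 -0.19 -0.   -1.07 -1.8 ] F [ 0.3 -0.3 -0.2] M [ 0.02 -0.21  0.05]
turn deg [ 0.1  -0.01 -0.  ] shift cm [ 0.36 -0.1   0.11]
```

Emit:
carry_out(
  commands=[
    [[0, 0, 0], [-1, 0, 0], 0.5],
    [[0, 0, 0], [-2, 0, 0], 0.5],
    [[0, 0, 0], [-3, 0, 0], 0.5],
    [[0, 0, 0], [-3, 0, 0], 0.5],
    [[0, 0, 0], [-3, 0, 0], 0.5],
    [[0, 0, 0], [-3, 0, 0], 0.5],
    [[0, 0, 0], [-1, 0, 0], 0.5],
    [[0, 0, 0], [0, 0, 0], 0.5],
    [[0, 0, 0], [0, 0, 0], 0.5],
  ],
)

```text
clock: 22.37
tcp_pos: [611.6, -93.9, 358.6]
ee_rot: [0.707, 0.025, 0.706, -0.024]
ft_force: [-1.0, 0.0, -1.1]
gripper_width: 43.6
```

```bash
python3 - <<'E'
from h import *
snap("wrist","w12");snap("side","s12");snap("top","t12")
s=load("s12")["im"]
cv2.imwrite("pics/s12c.png",cv2.resize(s[160:280,320:450],None,fx=5,fy=5,interpolation=cv2.INTER_CUBIC))
go((612.6,-95,194),85.9)
E
```

```text
t 22.52 P [611.1 -93.9 356.5] yaw 86.0 tilt 0.12 w 43.6 q [ 0.16  0.22  0.05 -0.   -1.41 -1.8 ] F [-0.5 -0.1  0.2] M [ 0.06 -0.16 -0.01]
turn deg [ 0.1  -0.12  0.01] shift cm [16.25 -0.1   0.16]
```

View pics/w12.png

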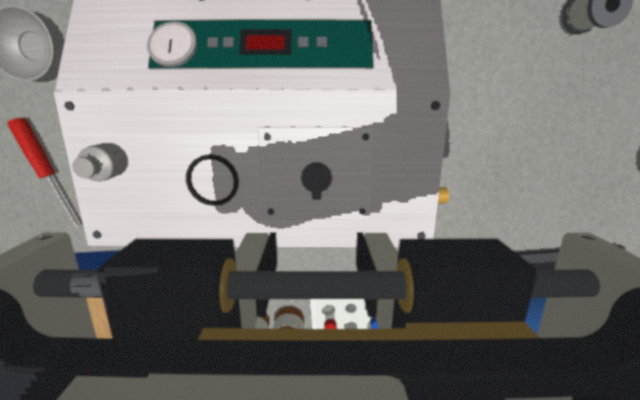

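View pics/s12c.png

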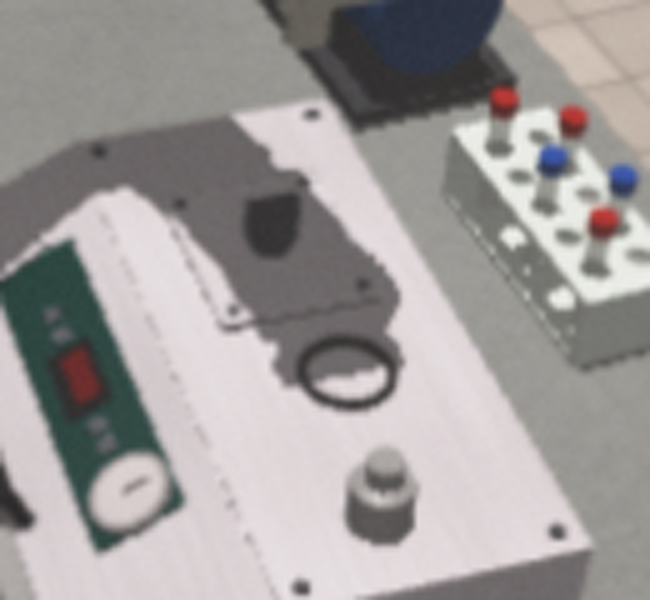

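The cover lies flush, with four screws at (267,137), (365,137), (271,211) and (361,209). The wing now stands across the long side at (316,180), and the o-ring and weight are where they were. I hand in.

```bash
python3 - <<'E'
from h import *
print(arm.hand_in())
E
```

```text
the job is handed in; nothing more can be done
None
```

The filter cover is back on the machine with its stud turned and caught. I handed the job in at about 22.5 s of the 69 s allowed; handing in gives no verdict.

- **Carrying and seating:** I picked the metal cover (not the orange look-alikes) up by its wing and lowered it into the opening. It met no resistance until the gasket touched the deck, where the force went from −2 N to about +3 N.
- **Pressing and turning:** I pressed the stud slowly for about 15 mm until it stopped. The highest force reading was 9.6 N, taken between moves. I backed off slightly and turned the stud about 90° clockwise, with sideways readings around 2 N.
- **Catching:** While raising it, the stud stopped rising after about 3.5 mm and the force dropped from 7 to 3.4 N, which I read as the crossbar caught in its notch. Then I opened the jaws and withdrew.

**Last checks:** The pictures taken after letting go show the cover flush on the deck, the wing across its long side, and the o-ring and weight where they stood. Before the turn, the wrist camera put the cover about 1 mm from my estimate of the opening's centre. It also differed from the arm's own position reading by about 1 mm, within the calibration error. I did not measure the centring or level again after letting go, or compare every bystander's position.

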